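# Index a probe collar, pin it and lock its clamp

### The job

Get the probe mount ready: take the orange transport cap off the collar and stand it upright, knob up, well inside the blue tray. Then spin the loose collar in its bore until the hole in its ear lines up with the white-ringed hole in the mount, then push the red-headed pin from the white stand through both holes until its head sits on the ear, and finally turn the green-handled clamp a quarter turn so that its tongue swings over the collar and it drops into its locked groove. Let go of everything, leave the other two pins in the stand and don't disturb anything else on the bench.

Things in the scene. Friction and masses are not known exactly. Their poses are not given: they have to be found in the camera images.
- mount: dark steel probe mount fixed on the bench, a block 120 (its x) x 195 (its y) x 40 mm high. Origin: on the bench, below the centre of the 46 mm bore that the collar sits in. The block runs from y = -115 to y = +80 mm. z up.
- mount_hole (a point): centre of the mouth of the index hole in the mount's flat top, 40 mm above the bench, 56 mm to the mount's +y of the bore's axis; 12.5 mm diameter, 34 mm deep, ringed in white. Axes as the mount's.
- mount_post (a point): centre of the clamp's 12 mm hole in the mount's top, 40 mm above the bench, 85 mm to the mount's -y of the bore's axis. Axes as the mount's. On either side (its x) stands a brass pad 5 mm high, 18 mm wide, 44 mm long; the 13 mm wide groove between them runs along the mount's y.
- collar_grip (a point): centre of the blue grip block of the loose aluminium collar (350 g), on its axis: 46 mm along the collar's x, 20 mm across its flats (the collar's y), 34 mm high, centre 65 mm above the bench. Under it a flange, 80 mm diameter, 8 mm thick, lies on the mount's top; its 44 mm shank turns in the 46 mm bore, held by friction only. The orange cap hides the block at the start.
- collar_hole (a point): upper mouth of the 12.5 mm hole through the collar's ear (8 mm thick, 30 mm wide, reaching 70 mm from the axis along the collar's +y); 56 mm along the collar's +y from its axis, 48 mm above the bench. Axes as the collar's. Lined up when the collar's +y points along the mount's +y; it starts 0.5 to 1.35 rad clockwise of that, seen from above.
- cap_knob (a point): centre of the round knob (24 mm diameter, 28 mm high) on the orange transport cap, 54 mm above the cap's open rim. The skirt is 62 mm in diameter and 40 mm high, inside 56 mm and 36 mm deep; it is just set down over the blue grip block, on the collar's flange; 60 g. z up.
- cap_foot (a point): centre of the cap's open rim, on its axis (the cap stands on this rim).
- tray_in (a point): centre of the inner floor of the fixed blue tray, 140 x 140 mm outside, walls 4 mm thick, rim 25 mm above the bench. Axes along its sides.
- stand: fixed white stand, 50 (its x) x 150 (its y) x 40 mm high, origin on the bench below its centre; three holes in a row along its y, 50 mm apart, hold the three pins head up.
- pin_head (a point): centre of the red head of the index pin: a round head of 22 mm diameter and 34 mm high, over a steel shank of 10 mm diameter and 32 mm long, its last 8 mm tapered to 4 mm; 50 g. The head's underside, 17 mm below this point, rests on the stand's top, 40 mm above the bench. Home, it rests on the collar's ear, 48 mm above the bench.
- pin_tip (a point): foot of the red pin's shank, on its axis, 49 mm below the head's centre.
- pin_yellow_head (a point): centre of the head of the yellow pin (same size as the red one): stays in the stand.
- pin_black_head (a point): centre of the head of the black pin (same size): stays in the stand.
- clamp_handle (a point): centre of the clamp's green handle, on its axis: 44 mm along the clamp's y, 14 mm across its flats (the clamp's x), 34 mm high. The clamp (180 g) stands loose in its hole on a 10 mm shank. Unlocked, this point is 80 mm above the bench; locked, the clamp's +y points along the mount's +y and it has dropped 5 mm by its own weight once let go.
- clamp_tip (a point): underside of the clamp's aluminium tongue (18 mm wide, 8 mm thick) 56 mm along the clamp's +y from its axis, near the tongue's end. Below the tongue a steel lug, 8 mm wide and 42 mm long, also along the clamp's y, rests across the brass pads until it falls in the groove. It starts 1.3 to 1.8 rad anticlockwise (from above) of locked: turn it clockwise.
- solvent: glass bottle with a green cap, 54 mm diameter, 115 mm high, origin under it: leave alone.
- jar: small amber jar, 44 mm diameter, 55 mm high: leave alone.
- wrench: 150 mm wrench lying on the bench: leave alone.
- spacer: aluminium ring, 52 mm diameter, 12 mm high: leave alone.
- beaker: small glass beaker, 64 mm diameter, 75 mm high: leave alone.
Mind the look-alikes: they are no part of the job. What is shaped like the part that bears collar_grip but pink is not meant. Of the things that look like the part that bears cap_knob, the larger one is meant.

How it is judged:
On the way, in this order (a step that is already met when the one before it is completed fails the run):
1. the cap stands upright in the tray, released (x of cap_foot in the frame of tray_in between -0.045 and 0.045 m and y of cap_foot in the frame of tray_in between -0.045 and 0.045 m and z of cap_foot in the frame of tray_in below 0.006 m and angle between cap_knob's own z axis and vertical below 0.15 rad and contact force between the fingers and cap below 0.1 N), for 0.2 s.
2. the collar is turned so that the ear's hole is over the mount's hole (horizontal distance between collar_hole and mount_hole below 0.004 m and z of collar_hole in the frame of mount_hole below 0.0105 m), for 0.2 s.
3. the red pin is through the ear and home in the mount, released (all of step 2 and horizontal distance between pin_tip and mount_hole below 0.004 m and z of pin_tip in the frame of mount_hole between -0.0265 and -0.0215 m and angle between pin_head's own z axis and vertical below 0.1 rad and contact force between the fingers and pin below 0.1 N), for 0.2 s.
4. the clamp is turned and has dropped into its groove (z of clamp_handle in the frame of mount_post below 0.0375 m and horizontal distance between clamp_handle and mount_post below 0.005 m and y of clamp_tip in the frame of mount_post above 0.052 m and angle between clamp_handle's own z axis and vertical below 0.1 rad), for 0.2 s.
At the end, for the whole second after the job is handed in: Cap upright on the tray floor, within 45 mm of its centre each way; ear hole within 4 mm of the mount hole; red pin within 4 mm of the hole axis, head within 2.5 mm of the ear; clamp tongue at the collar, clamp dropped at least 2.5 of its 5 mm, within 5 mm of its hole; all released, at rest (all of step 1 and all of step 3 and all of step 4 and contact force between the fingers and collar below 0.1 N and contact force between the fingers and clamp below 0.1 N and linear speed of each of cap, collar, pin, clamp below 0.02 m/s); the robot touches nothing.
It fails at once if another pin was moved in the stand by more than 20 mm (distance of any of pin_yellow_head, pin_black_head from where it was at the start of the episode above 0.02 m).
It fails at once if a bystander was shifted by more than 30 mm (distance of any of solvent, jar, wrench, spacer, beaker from where it was at the start of the episode above 0.03 m).
It also fails if it takes over 72 s, if anything falls off the work surface, if the arm or the gripper's body presses on something with over 40 N, if the wrist force passes 120 N, or if a joint passes its speed limit or range.

### The arm

A 6-joint arm with a two-finger parallel gripper is mounted at the origin on the work surface. World frame = base frame: x ahead of the robot, y to its left, z up, the work surface at z = 0. Lengths are in m, angles in rad, forces in N, time in s.
With the tool pointing down it reaches from about 0.375 to 0.975 m from the base axis. Payload 3.8 kg.
Tool frame: the origin (TCP) lies at the very end of the fingers, on their centre line; the grasp point (between the pads) lies 19 mm behind it (bot.pinch_z is the distance from the TCP to the grasp point, in m); x points along the fingers, y is the direction in which the jaws open and shut, and the axes are right-handed (so a half turn about x gives the same grasp; the last joint's range is limited). The gripper opens to 85 mm and grips with 20 to 120 N. Pads are 22 mm wide; open, the fingers measure 114 mm over their backs; the gripper's body (76 mm by 85 mm) begins 54 mm behind the grasp point. The pads swing forward as they close: fully open they stand 13 mm farther back than shut.
Start: joints at [-1.156, 0.264, 1.604, -0, 1.274, -0.037], TCP at [0.295, -0.607, 0.231] pointing down, gripper open.
Joint ranges: [-2.63, 2.63], [-0.94, 2.18], [0.31, 2.57], [-1.31, 4.45], [0, 2.66], [-2.55, 2.55]. Speed limits (rad/s): [2.57, 2.57, 3.14, 3.14, 3.14, 3.14].

### API

Orientations are given as a rotation vector (axis times angle).
In Python, from workcell import monitor, imaging, finish_job, bot gives the robot as it stands.
- The arm moves only by the tool jog_arm, never from a script. Its argument "rows" is a list of rows, each a list of 7 numbers: the shift along the tool's x, y, z in m, then the turn, a rotation vector about the tool's x, y, z in rad, then the opening in per cent of the stroke, from 0 (shut) to 100 (fully open). A call has 1 to 20 rows; each row is the pose to reach, as a shift and turn from the pose measured when the call began, along the tool's axes at that moment; what a row does not reach only later rows make up. A row lasts 1/10 s, in which the tool goes at most 50 mm and 8.59 degrees, less where a joint would pass 70% of its speed; a pose out of reach is approached as far as the arm can. A call with a gripper value outside its range is refused whole. The fingers move at their own pace and stop on an object; "force" is the grip in N (left out, the last holds). Time passes only in rows, so rows that repeat a pose let the fingers close. It gives the time, the measured TCP pose, the force and the opening at its end, in the units of the state.
- monitor.read_state(): the state, without advancing time (a new reading comes with each control period).
- imaging.read_camera(name): name is "scene" or "top" or "wrist"; returns the picture (400x640x3 uint8, blue, green, red); there is no depth.
- imaging.camera_params(name): a dict with "fx", "fy", "cx", "cy" (pixels), "k1" (the pictures are not rectified: a ray, as slopes to the right and down, at radius r is drawn at 1 + k1 r^2 times it, then the intrinsics apply), "T" (4x4, takes a point from camera to world coordinates); the wrist camera has in their place "T_tool_cam" (4x4, takes a point from camera to tool coordinates, whose origin is the TCP and whose axes are the tool frame's). Camera axes: x right, y down, z forward; pixel columns grow to the right and rows downward; lengths in m; the calibration is good to about 2 mm. A picture is of the moment at which its call begins: read the wrist's pose just before it. camera_params takes no time and is no camera call.
- finish_job(): hands the job in, once; it reports no verdict.
The state is a dict: "time": time; "q": joint angles; "joint_vel": joint speeds; "joint_torque": joint torques, N m; "tool_pos": TCP position; "tcp_rot": TCP orientation; "wrist_force": force on the tool from outside, world axes, zero at the start; "torque": the same for the moment, N m; "width": opening from 0.0 (shut) to 1.0 (fully open).
Only numpy, scipy, OpenCV 4.12 (cv2) and the standard library are available. Lean on these libraries where they do the work, as an engineer would, in place of code of your own. Each camera call takes 0.05 s, during which the arm holds its last target. There are 200 camera calls.

## Working session

There is one attempt and no reset: what is moved stays moved. The work goes in short steps, Python scripts to look and compute and a tool call to move; the robot and the scene stay as the last step left them, time stands still between calls to the robot, and variables do not carry over. Pictures are saved under pics/ and viewed, about 8 in all and at most 12, crops included, and the job is handed in when it is done.

Besides the shell and the picture viewer there is one more tool, called after "Emit:" by a JSON object that holds its "fn" and its "kwargs". jog_arm: Moves the arm, as the interface text tells. Its arguments: {"type":"object","properties":{"rows":{"type":"array","items":{"type":"array","items":{"type":"number"}}},"force":{"type":"number"}},"required":["rows"]}

```bash
ls; mkdir -p pics; cat > h.py <<'E'
import numpy as np, cv2
from scipy.spatial.transform import Rotation as R
from workcell import monitor, imaging, finish_job, bot
def grab(n):
    s=monitor.read_state(); im=imaging.read_camera(n); p=imaging.camera_params(n)
    if 'T' in p: T=np.array(p['T'])
    else:
        W=np.eye(4); W[:3,:3]=R.from_rotvec(s['tcp_rot']).as_matrix(); W[:3,3]=s['tool_pos']; T=W@np.array(p['T_tool_cam'])
    return im,p,T
def ray(p,T,uv):
    u=np.array(uv,float); K=np.array([[p['fx'],0,p['cx']],[0,p['fy'],p['cy']],[0,0,1.]])
    d=cv2.undistortPoints(u.reshape(-1,1,2),K,np.array([p['k1'],0,0,0.]))[:,0]
    return T[:3,3],np.c_[d,np.ones(len(d))]@T[:3,:3].T
def plane(p,T,uv,z):
    o,d=ray(p,T,uv); return o+d*((z-o[2])/d[:,2])[:,None]
def proj(p,T,X):
    c=(np.atleast_2d(X)-T[:3,3])@T[:3,:3]; x=c[:,:2]/c[:,2:]; r=(x**2).sum(1)[:,None]; x=x*(1+p['k1']*r)
    return x*[p['fx'],p['fy']]+[p['cx'],p['cy']]
def blobs(im,lo,hi,amin=30):
    m=cv2.inRange(cv2.cvtColor(im,cv2.COLOR_BGR2HSV),np.array(lo),np.array(hi))
    n,l,s,c=cv2.connectedComponentsWithStats(m)
    return [(np.round(c[i],1),s[i]) for i in range(1,n) if s[i,4]>=amin],l
E
python3 - <<'E'
from h import *
s=monitor.read_state(); print(s, bot.pinch_z)
for n in ('top','scene','wrist'):
    im,p,T=grab(n); np.savez(f'{n}0.npz',im=im,T=T); print(n,p); cv2.imwrite(f'pics/{n}0.png',im)
a=cv2.imread('pics/top0.png');b=cv2.imread('pics/scene0.png')
E
```

```text
pics
{'time': 0.0, 'q': array([-1.15586979e+00,  2.64746316e-01,  1.60538409e+00,  5.34382887e-06,
        1.27370113e+00, -3.69290509e-02]), 'joint_vel': array([-0.0008732 ,  0.00061103,  0.00076107, -0.00162897, -0.00010605,
        0.0009962 ]), 'joint_torque': array([ 6.28828875e-04, -5.15115309e+01, -3.67315328e+01, -2.40911896e-05,
        1.29407897e-02,  2.52310872e-05]), 'tool_pos': array([ 0.29441433, -0.60659026,  0.22996119]), 'tcp_rot': array([ 1.97105547,  0.45537112, -1.97189621]), 'wrist_force': array([0.10641159, 0.14751909, 0.41235132]), 'torque': array([0.0149339 , 0.04697379, 0.01015588]), 'width': 0.9970056309635006} 0.0187
top {'fx': 419.4062223127264, 'fy': 419.4062223127264, 'cx': 318.53128702542176, 'cy': 198.95460649396048, 'k1': -0.02488651543423021, 'T': array([[-0.01197796, -0.98847801,  0.15088987,  0.42325586],
       [-0.99983163,  0.01393744,  0.01193527, -0.00133667],
       [-0.01390077, -0.15072151, -0.98847853,  1.08807001],
       [ 0.        ,  0.        ,  0.        ,  1.        ]])}
scene {'fx': 473.3344448684863, 'fy': 473.3344448684863, 'cx': 324.5759655912845, 'cy': 192.78570681276577, 'k1': -0.007739996302079924, 'T': array([[ 0.34271911,  0.54215107, -0.76721303,  1.37057621],
       [ 0.93943651, -0.19636545,  0.28089083, -0.28238098],
       [ 0.00163113, -0.81701458, -0.5766147 ,  0.6798802 ],
       [ 0.        ,  0.        ,  0.        ,  1.        ]])}
wrist {'fx': 344.8378736250912, 'fy': 344.8378736250912, 'cx': 324.0455760556253, 'cy': 202.11967611722503, 'k1': -0.03155381970041572, 'T_tool_cam': array([[ 2.11253610e-04, -2.87216440e-01,  9.57865686e-01,
        -1.42524606e-01],
       [ 9.99999775e-01, -5.48471948e-04, -3.85005673e-04,
        -1.13566507e-03],
       [ 6.35942417e-04,  9.57865552e-01,  2.87216260e-01,
        -7.32205315e-02],
       [ 0.00000000e+00,  0.00000000e+00,  0.00000000e+00,
         1.00000000e+00]])}
```

View pics/top0.png

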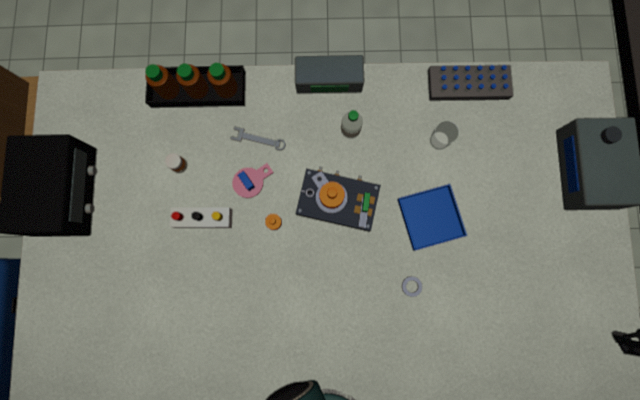

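View pics/scene0.png

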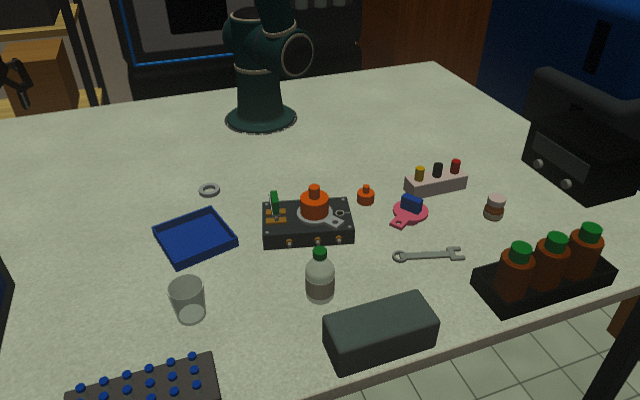

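The top view shows two orange caps: (332,195), larger, on the mount, and (273,222), small, a decoy. There are two collars: the real one at (332,195) under the cap, and the pink decoy at (247,182). The red pin is at (177,216), with black at (197,216) and yellow at (216,216). The clamp handle is at (367,201), with its tongue toward (364,220). The tray is at (432,217). I choose the larger cap on the mount, the red pin and the green clamp handle (not the bottle caps). Next I measure and check one crop.

```bash
python3 - <<'E'
from h import *
d=np.load('top0.npz'); im=d['im'];T=d['T'];p=imaging.camera_params('top')
H=cv2.cvtColor(im,cv2.COLOR_BGR2HSV)
for n,lo,hi,z in (('orange',(5,150,90),(18,255,255),.1),('blue',(105,150,50),(125,255,255),.02),('green',(50,120,40),(80,255,255),.097),('red',(170,130,60),(180,255,255),.074),('red2',(0,150,60),(4,255,255),.074),('yellow',(20,150,90),(30,255,255),.074)):
    b,l=blobs(im,lo,hi,15)
    for c,s in b: print(n,c,s,plane(p,T,[c],z)[0].round(4))
# tray corners (outer rim z=.025)
m=cv2.inRange(H,np.array((100,120,30)),np.array((130,255,255))); m[:, :380]=0; m[:,490:]=0;m[:170]=0
cs=max(cv2.findContours(m,0,2)[0],key=cv2.contourArea); r=cv2.boxPoints(cv2.minAreaRect(cs)); q=plane(p,T,r,.025); print('tray',r,q.round(3),q.mean(0))
print([np.linalg.norm(q[i]-q[i-1]).round(3) for i in range(4)])
c=im[155:245,155:400]; c=cv2.resize(c,None,fx=3.2,fy=3.2,interpolation=cv2.INTER_CUBIC); c=cv2.convertScaleAbs(c,alpha=1.4)
cv2.imwrite('pics/crop0.png',c)
E
```

```text
orange [221.5  77.8] [210  65  19  19  82] [0.8852 0.2505 0.1   ]
orange [191.3  79.3] [180  69  18  16  70] [0.8829 0.3269 0.1   ]
orange [161.3  80.6] [154  74  13  11  40] [0.8812 0.403  0.1   ]
orange [331.5 194.4] [320 182  24  25 485] [ 0.5846 -0.0205  0.1   ]
orange [358.9 196.7] [357 194   6   7  18] [ 0.5782 -0.0857  0.1   ]
orange [371.6 200. ] [370 197   4   7  18] [ 0.5698 -0.1156  0.1   ]
orange [357.2 209.3] [355 206   5   7  18] [ 0.548  -0.0808  0.1   ]
orange [273.  221.6] [266 214  15  16 183] [0.5214 0.1191 0.1   ]
blue [443.5  77. ] [442  75   4   5  16] [ 0.9141 -0.3294  0.02  ]
blue [455.8  76.6] [454  75   5   4  16] [ 0.9148 -0.3626  0.02  ]
blue [468.   76.5] [466  75   5   4  16] [ 0.9147 -0.3956  0.02  ]
blue [480.1  76.5] [478  75   5   4  15] [ 0.9143 -0.4283  0.02  ]
blue [492.2  76.4] [490  75   5   4  16] [ 0.9142 -0.4611  0.02  ]
blue [504.4  76.4] [503  75   4   4  15] [ 0.9138 -0.4941  0.02  ]
blue [444.1  86.5] [442  85   5   4  15] [ 0.887  -0.3293  0.02  ]
blue [456.4  86.4] [455  85   4   4  15] [ 0.8869 -0.3624  0.02  ]
blue [468.7  86.1] [467 
[... 646 characters left out ...]
 [184.   70.4] [176  64  16  14 160] [0.9087 0.3474 0.097 ]
green [320.   86.5] [311  86  18   2  29] [0.8585 0.0036 0.097 ]
green [352.9 115.2] [349 111   9  10  73] [ 0.7822 -0.0766  0.097 ]
green [365.9 201.4] [363 192   7  20 102] [ 0.567  -0.1023  0.097 ]
red2 [175.6 215.6] [172 212   8   8  50] [0.5417 0.3616 0.074 ]
yellow [215.7 215.4] [212 212   9   8  51] [0.5409 0.2627 0.074 ]
tray [[397.54227 198.4232 ]
 [450.7659  182.9712 ]
 [465.83786 234.88579]
 [412.61423 250.33778]] [[ 0.584 -0.191  0.025]
 [ 0.622 -0.329  0.025]
 [ 0.488 -0.36   0.025]
 [ 0.452 -0.223  0.025]] [ 0.53660318 -0.27581739  0.025     ]
[np.float64(0.136), np.float64(0.144), np.float64(0.137), np.float64(0.141)]
```

View pics/crop0.png

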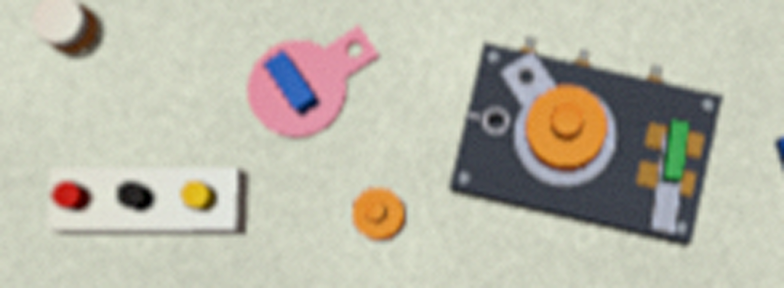

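```bash
cat >> h.py <<'E'
def goto(pos,ang,turn=None):
    """rows deltas for TCP pos, tool down, jaw (tool y) at world angle ang"""
    s=monitor.read_state(); C=R.from_rotvec(s['tcp_rot']).as_matrix()
    best=None
    for a in (ang,ang+np.pi):
        y=np.array([np.cos(a),np.sin(a),0]);x=np.array([0,0,-1.]);D=np.c_[x,y,np.cross(x,y)]
        r=R.from_matrix(C.T@D).as_rotvec()
        q6=s['q'][5]
        print('ang %.3f shift'%a,(C.T@(np.array(pos)-s['tool_pos'])).round(4),'turn',r.round(4),'q6 now %.2f, q1 now %.2f to %.2f'%(q6,s['q'][0],np.arctan2(pos[1],pos[0])))
def now():
    s=monitor.read_state(); C=R.from_rotvec(s['tcp_rot']).as_matrix()
    print('t %.2f'%s['time'],'tcp',s['tool_pos'].round(4),'jaw ang %.4f'%np.arctan2(C[1,1],C[0,1]),'x',C[:,0].round(3),'F',s['wrist_force'].round(2),'w %.3f'%s['width'],'q',s['q'].round(2))
E
python3 - <<'E'
from h import *
T=np.load('top0.npz')['T'];p=imaging.camera_params('top')
f=lambda u,v,z:plane(p,T,[[155+u/3.2,155+v/3.2]],z)[0].round(4)
mh=f(495,120,.04);eh=f(526,77,.048);kn=f(567,119,.116)
print('mh',mh,'eh',eh,'knob',kn)
co=[f(487,45,.04),f(721,97,.04),f(690,243,.04),f(452,188,.04)];print(co,[np.linalg.norm(co[i]-co[i-1]).round(3) for i in range(4)])
my=(co[0]-co[1]+co[3]-co[2]); my/=np.linalg.norm(my); mx=np.array([my[1],-my[0],0])
c=np.mean(co,0); ax=c+my*.0175; print('yaw mount y',np.arctan2(my[1],my[0]),'bore',ax,'mh est',ax+.056*my,'post',ax-.085*my)
v=eh-ax; print('ear r',np.linalg.norm(v[:2]),'ear ang',np.arctan2(v[1],v[0]))
print('handle top',f(677,150,.097),'tongue end',f(665,230,.06))
now(); goto([kn[0],kn[1],.19],0)
E
```

```text
mh [0.6001 0.0335 0.04  ] eh [0.6328 0.0085 0.048 ] knob [ 0.5873 -0.0219  0.116 ]
[array([0.661 , 0.0394, 0.04  ]), array([ 0.616 , -0.1458,  0.04  ]), array([ 0.5007, -0.1177,  0.04  ]), array([0.5464, 0.0678, 0.04  ])] [np.float64(0.118), np.float64(0.191), np.float64(0.119), np.float64(0.191)]
yaw mount y 1.3308382760751776 bore [ 0.58518408 -0.02207641  0.04      ] mh est [0.59849315 0.03231907 0.04      ] post [ 0.56498282 -0.10464099  0.04      ]
ear r 0.0565879180507946 ear ang 0.5708347241428555
handle top [ 0.5659 -0.1038  0.097 ] tongue end [ 0.5094 -0.0967  0.06  ]
t 0.15 tcp [ 0.2944 -0.6068  0.2302] jaw ang -1.1190 x [-0.001  0.002 -1.   ] F [-0.51  1.22 -0.26] w 0.999 q [-1.16  0.26  1.61 -0.    1.27 -0.04]
ang 0.000 shift [ 0.041  -0.3982 -0.5188] turn [-1.119e+00 -1.100e-03  1.600e-03] q6 now -0.04, q1 now -1.16 to -0.04
ang 3.142 shift [ 0.041  -0.3982 -0.5188] turn [2.0226e+00 1.8000e-03 1.2000e-03] q6 now -0.04, q1 now -1.16 to -0.04
```

Emit:
{"fn": "jog_arm", "kwargs": {"rows": [[0.03, -0.398, -0.519, -1.119, 0, 0, 60], [0.03, -0.398, -0.519, -1.119, 0, 0, 60], [0.03, -0.398, -0.519, -1.119, 0, 0, 60], [0.03, -0.398, -0.519, -1.119, 0, 0, 60], [0.03, -0.398, -0.519, -1.119, 0, 0, 60], [0.03, -0.398, -0.519, -1.119, 0, 0, 60], [0.03, -0.398, -0.519, -1.119, 0, 0, 60], [0.03, -0.398, -0.519, -1.119, 0, 0, 60], [0.03, -0.398, -0.519, -1.119, 0, 0, 60], [0.03, -0.398, -0.519, -1.119, 0, 0, 60], [0.03, -0.398, -0.519, -1.119, 0, 0, 60], [0.03, -0.398, -0.519, -1.119, 0, 0, 60], [0.03, -0.398, -0.519, -1.119, 0, 0, 60], [0.03, -0.398, -0.519, -1.119, 0, 0, 60], [0.03, -0.398, -0.519, -1.119, 0, 0, 60], [0.03, -0.398, -0.519, -1.119, 0, 0, 60]]}}

```text
time: 1.75
tool_pos: [0.587, -0.0227, 0.2006]
tcp_rot: [1.209, 1.211, -1.21]
wrist_force: [0.6, -0.7, 0.7]
width: 0.598
```

```bash
python3 - <<'E'
from h import *
now(); im,p,T=grab('wrist'); cv2.imwrite('pics/w1.png',im); np.savez('w1.npz',im=im,T=T)
for c,s in blobs(im,(5,150,60),(18,255,255),200)[0]: print(c,s)
print(proj(p,T,[[.587,-.022,.116],[.587,-.022,.088],[.586,-.022,.048],[.599,.033,.04],[.565,-.104,.097]]).round(0))
E
```

```text
t 1.75 tcp [ 0.587  -0.0227  0.2006] jaw ang 0.0000 x [-0.002  0.001 -1.   ] F [ 0.63 -0.68  0.7 ] w 0.598 q [-0.08  0.12  1.83  0.    1.19 -0.08]
[257.8  12.5] [ 232    0   53   29 1126]
[326.1 192.3] [ 287  150   79   84 5137]
[[325. 210.]
 [325. 199.]
 [324. 186.]
 [339. 122.]
 [298. 298.]]
```

View pics/w1.png

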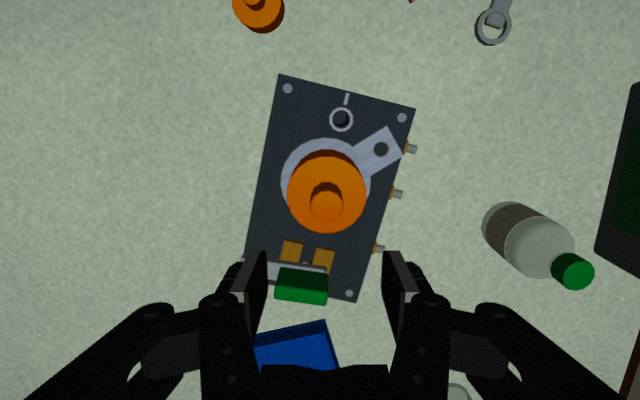

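Wrist view: knob top about (326,204), mount hole (341,119), ear hole (381,149), handle top (302,290). I'll refine positions from these.

```bash
python3 - <<'E'
from h import *
d=np.load('w1.npz');T=d['T'];p=imaging.camera_params('wrist')
f=lambda u,v,z:plane(p,T,[[u,v]],z)[0].round(4)
print('knob',f(326,204,.116),'mh',f(341,119,.04),'eh',f(381,149,.048),'handle',f(302,291,.097))
im=d['im']; 
# cap top edge: skirt disc at z=.088
print('skirt L/R',f(288,193,.088),f(367,193,.088))
c=[f(279,74,.04),f(415,109,.04),f(357,302,.04)];my=c[1]-c[2];my/=np.linalg.norm(my);print(c,np.arctan2(my[1],my[0]))
mx=np.array([my[1],-my[0],0]); mh=f(341,119,.04); print('bore from mh',mh-.056*my,'from corner',c[1]-.06*mx-.08*my)
now();
E
```

```text
knob [ 0.5877 -0.0179  0.116 ] mh [0.6007 0.0352 0.04  ] eh [0.6349 0.0106 0.048 ] handle [ 0.5684 -0.0972  0.097 ]
skirt L/R [ 0.5587 -0.0176  0.088 ] [ 0.6192 -0.0175  0.088 ]
[array([0.5488, 0.0718, 0.04  ]), array([0.6637, 0.0437, 0.04  ]), array([ 0.6193, -0.1441,  0.04  ])] 1.338637474140933
bore from mh [ 0.58781558 -0.01929763  0.04      ] from corner [ 0.58690336 -0.02034902  0.04      ]
t 1.80 tcp [ 0.587  -0.0232  0.2008] jaw ang -0.0011 x [-0.001  0.001 -1.   ] F [ 1.08 -0.28 -0.37] w 0.600 q [-0.08  0.12  1.83  0.    1.19 -0.08]
```

Emit:
{"fn": "jog_arm", "kwargs": {"rows": [[0.04, 0.0, -0.004, 0, 0, 0, 60], [0.08, 0.0, -0.004, 0, 0, 0, 60], [0.1, 0.0, -0.004, 0, 0, 0, 60], [0.108, 0.0, -0.004, 0, 0, 0, 60], [0.108, 0.0, -0.004, 0, 0, 0, 60], [0.108, 0.0, -0.004, 0, 0, 0, 0], [0.108, 0.0, -0.004, 0, 0, 0, 0], [0.108, 0.0, -0.004, 0, 0, 0, 0], [0.108, 0.0, -0.004, 0, 0, 0, 0], [0.108, 0.0, -0.004, 0, 0, 0, 0], [0.108, 0.0, -0.004, 0, 0, 0, 0], [0.108, 0.0, -0.004, 0, 0, 0, 0]], "force": 30}}

```text
time: 3.0
tool_pos: [0.5885, -0.0196, 0.095]
tcp_rot: [1.211, 1.207, -1.208]
wrist_force: [-1.1, -1.1, 6.7]
width: 0.263
```

```bash
python3 -c "
from h import *
now(); goto([.5366,-.276,.19],0)"
```

```text
t 3.00 tcp [ 0.5885 -0.0196  0.095 ] jaw ang -0.0008 x [ 0.002  0.    -1.   ] F [-1.14 -1.13  6.73] w 0.263 q [-0.08  0.22  1.92  0.    0.99 -0.08]
ang 0.000 shift [-0.0952 -0.0515  0.2565] turn [-0.0008 -0.0001 -0.0023] q6 now -0.08, q1 now -0.08 to -0.48
ang 3.142 shift [-0.0952 -0.0515  0.2565] turn [ 3.1408e+00 -3.6000e-03  2.0000e-04] q6 now -0.08, q1 now -0.08 to -0.48
```

Emit:
{"fn": "jog_arm", "kwargs": {"rows": [[-0.03, 0, 0, 0, 0, 0, 0], [-0.065, 0, 0, 0, 0, 0, 0], [-0.1, 0, 0, 0, 0, 0, 0], [-0.1, -0.01, 0.04, 0, 0, 0, 0], [-0.1, -0.02, 0.08, 0, 0, 0, 0], [-0.1, -0.03, 0.12, 0, 0, 0, 0], [-0.1, -0.035, 0.16, 0, 0, 0, 0], [-0.1, -0.043, 0.2, 0, 0, 0, 0], [-0.1, -0.05, 0.235, 0, 0, 0, 0], [-0.1, -0.0515, 0.2565, 0, 0, 0, 0], [-0.1, -0.0515, 0.2565, 0, 0, 0, 0], [-0.1, -0.0515, 0.2565, 0, 0, 0, 0]]}}

```text
time: 4.2
tool_pos: [0.5364, -0.2759, 0.1947]
tcp_rot: [1.212, 1.207, -1.208]
wrist_force: [0.8, 0.3, 0.3]
width: 0.267
```

```bash
python3 -c "
from h import *
now(); im,p,T=grab('wrist'); cv2.imwrite('pics/w2.png',im)
b,l=blobs(im,(5,150,60),(18,255,255),200); print(b)
m=cv2.inRange(cv2.cvtColor(im,cv2.COLOR_BGR2HSV),np.array((100,120,25)),np.array((130,255,255)))
cs=max(cv2.findContours(m,0,2)[0],key=cv2.contourArea); r=cv2.boxPoints(cv2.minAreaRect(cs)); q=plane(p,T,r,.025); print(r,q.round(3),q.mean(0))
"
```

```text
t 4.20 tcp [ 0.5364 -0.2759  0.1947] jaw ang -0.0019 x [ 0.002  0.001 -1.   ] F [0.83 0.28 0.27] w 0.267 q [-0.52  0.15  1.8   0.    1.18 -0.52]
[(array([324.4, 248.5]), array([ 261,  191,  127,  125, 8164], dtype=int32))]
[[228.64708 125.58823]
 [381.35294  87.41177]
 [417.17645 230.7059 ]
 [264.4706  268.88235]] [[ 0.452 -0.224  0.025]
 [ 0.586 -0.192  0.025]
 [ 0.627 -0.324  0.025]
 [ 0.476 -0.365  0.025]] [ 0.53508568 -0.27619749  0.025     ]
```

View pics/w2.png

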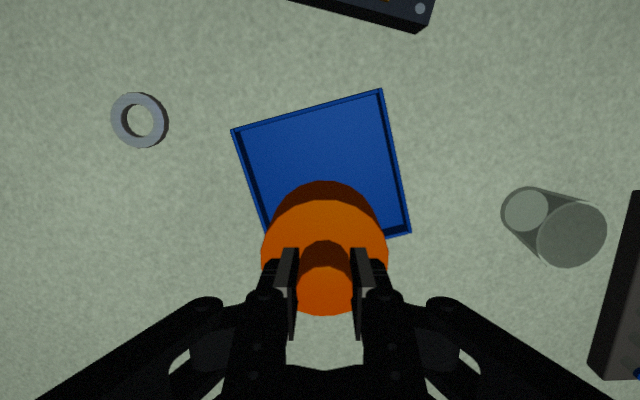

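The cap is held upright above the tray centre at (324,248). Now I lower it.

Emit:
{"fn": "jog_arm", "kwargs": {"rows": [[0.04, 0, 0, 0, 0, 0, 0], [0.08, 0, 0, 0, 0, 0, 0], [0.115, 0, 0, 0, 0, 0, 0], [0.13, 0, 0, 0, 0, 0, 0], [0.137, 0, 0, 0, 0, 0, 0], [0.141, 0, 0, 0, 0, 0, 0], [0.143, 0, 0, 0, 0, 0, 0], [0.143, 0, 0, 0, 0, 0, 0]]}}

```text
time: 5.05
tool_pos: [0.5381, -0.2757, 0.0533]
tcp_rot: [1.212, 1.205, -1.206]
wrist_force: [0.5, 0.1, -0.8]
width: 0.269
```

Emit:
{"fn": "jog_arm", "kwargs": {"rows": [[0.002, 0, 0, 0, 0, 0, 0], [0.004, 0, 0, 0, 0, 0, 0], [0.004, 0, 0, 0, 0, 0, 0]]}}

```text
time: 5.35
tool_pos: [0.5395, -0.2766, 0.0511]
tcp_rot: [1.212, 1.202, -1.205]
wrist_force: [1.3, -0.0, 4.6]
width: 0.269
```

Emit:
{"fn": "jog_arm", "kwargs": {"rows": [[0, 0, 0, 0, 0, 0, 20], [0, 0, 0, 0, 0, 0, 40], [0, 0, 0, 0, 0, 0, 60], [-0.002, 0, 0, 0, 0, 0, 60], [-0.02, 0, 0, 0, 0, 0, 60], [-0.06, 0, 0, 0, 0, 0, 60], [-0.11, 0, 0, 0, 0, 0, 60], [-0.15, 0, 0, 0, 0, 0, 60], [-0.15, 0, 0, 0, 0, 0, 60]]}}

```text
time: 6.25
tool_pos: [0.5425, -0.2786, 0.2094]
tcp_rot: [1.212, 1.188, -1.2]
wrist_force: [-0.2, -0.4, 0.3]
width: 0.599
```

```bash
python3 -c "
from h import *
now(); im,p,T=grab('wrist')
cc=max(blobs(im,(5,150,60),(18,255,255),200)[0],key=lambda b:b[1][4])
print(cc); print(proj(p,T,[[.5366,-.276,.044+.028],[.5366,-.276,.044]]))
goto([.5875,-.0195,.2],.567)"
```

```text
t 6.25 tcp [ 0.5425 -0.2786  0.2094] jaw ang -0.0007 x [ 0.019 -0.009 -1.   ] F [-0.19 -0.4   0.34] w 0.599 q [-0.52  0.14  1.79  0.    1.19 -0.52]
(array([318.1, 178.6]), array([ 285,  146,   67,   66, 3373], dtype=int32))
[[314.37882657 186.76393788]
 [314.63264927 179.03196462]]
ang 0.567 shift [ 0.0049  0.0464 -0.2582] turn [-0.5678  0.0103 -0.0128] q6 now -0.52, q1 now -0.52 to -0.03
ang 3.709 shift [ 0.0049  0.0464 -0.2582] turn [ 2.5737 -0.0169 -0.0136] q6 now -0.52, q1 now -0.52 to -0.03
```

Emit:
{"fn": "jog_arm", "kwargs": {"rows": [[0.005, 0.0464, -0.258, -0.568, 0.01, -0.013, 60], [0.005, 0.0464, -0.258, -0.568, 0.01, -0.013, 60], [0.005, 0.0464, -0.258, -0.568, 0.01, -0.013, 60], [0.005, 0.0464, -0.258, -0.568, 0.01, -0.013, 60], [0.005, 0.0464, -0.258, -0.568, 0.01, -0.013, 60], [0.005, 0.0464, -0.258, -0.568, 0.01, -0.013, 60], [0.005, 0.0464, -0.258, -0.568, 0.01, -0.013, 60], [0.005, 0.0464, -0.258, -0.568, 0.01, -0.013, 60]]}}

```text
time: 7.1
tool_pos: [0.5867, -0.0204, 0.1987]
tcp_rot: [0.78, 1.427, -0.784]
wrist_force: [0.4, 0.3, 0.4]
width: 0.596
```

```bash
python3 -c "
from h import *
now(); im,p,T=grab('wrist'); cv2.imwrite('pics/w3.png',im); np.savez('w3.npz',im=im,T=T)
for c,s in blobs(im,(100,120,40),(130,255,255),200)[0]: print(c,s,plane(p,T,[c],.082))
goto([.5875,-.0195,.058],.567)"
```

```text
t 7.10 tcp [ 0.5867 -0.0204  0.1987] jaw ang 0.5676 x [-0.002 -0.001 -1.   ] F [0.38 0.27 0.35] w 0.596 q [-0.08  0.12  1.83 -0.    1.19 -0.64]
[325.2 192.2] [ 313  161   26   63 1565] [[ 0.58480505 -0.01602977  0.082     ]]
[144.4 295.7] [ 101  266  111   72 3223] [[ 0.50267245 -0.17827255  0.082     ]]
[188.5 384.5] [167 369  35  31 522] [[ 0.57693532 -0.24476546  0.082     ]]
ang 0.567 shift [ 0.141   0.0017 -0.0009] turn [-0.0006 -0.0002  0.0021] q6 now -0.64, q1 now -0.08 to -0.03
ang 3.709 shift [ 0.141   0.0017 -0.0009] turn [3.1409e+00 3.4000e-03 3.0000e-04] q6 now -0.64, q1 now -0.08 to -0.03
```

View pics/w3.png

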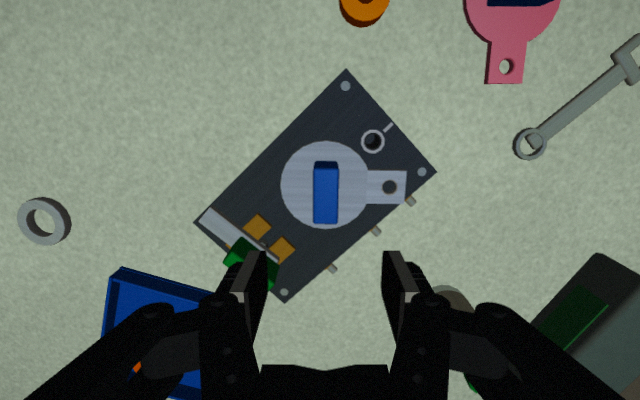

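Emit:
{"fn": "jog_arm", "kwargs": {"rows": [[0.05, 0.001, -0.001, 0, 0, 0, 60], [0.1, 0.001, -0.001, 0, 0, 0, 60], [0.13, 0.001, -0.001, 0, 0, 0, 60], [0.141, 0.001, -0.001, 0, 0, 0, 60], [0.141, 0.001, -0.001, 0, 0, 0, 60], [0.141, 0.001, -0.001, 0, 0, 0, 0], [0.141, 0.001, -0.001, 0, 0, 0, 0], [0.141, 0.001, -0.001, 0, 0, 0, 0], [0.141, 0.001, -0.001, 0, 0, 0, 0], [0.141, 0.001, -0.001, 0, 0, 0, 0], [0.141, 0.001, -0.001, 0, 0, 0, 0], [0.141, 0.001, -0.001, 0, 0, 0, 0]], "force": 40}}

```text
time: 8.35
tool_pos: [0.589, -0.0204, 0.0608]
tcp_rot: [0.782, 1.422, -0.783]
wrist_force: [-2.0, -3.3, 6.3]
width: 0.221
```

```bash
python3 -c "
from h import *
now(); T=np.load('w3.npz')['T'];p=imaging.camera_params('wrist')
f=lambda u,v,z:plane(p,T,[[u,v]],z)[0].round(4)
b=f(325,185,.048);e=f(390,187,.048);m=f(373,141,.04);print(b,e,m)
for o in (b,np.array([.587,-.0197,0])):
  a=[np.arctan2(*(x-o)[1::-1]) for x in (e,m)];print(a,a[1]-a[0],[np.linalg.norm((x-o)[:2]) for x in (e,m)])
"
```

```text
t 8.35 tcp [ 0.589  -0.0204  0.0608] jaw ang 0.5667 x [ 0.003 -0.002 -1.   ] F [-1.98 -3.34  6.26] w 0.221 q [-0.08  0.26  1.94 -0.    0.93 -0.64]
[ 0.586  -0.0183  0.048 ] [0.635  0.0108 0.048 ] [0.601  0.0355 0.04  ]
[np.float64(0.5359055375499806), np.float64(1.298891071536196)] 0.7629855339862155 [np.float64(0.05698956044750656), np.float64(0.055851947146003784)]
[np.float64(0.5660549087922612), np.float64(1.3224105218266065)] 0.7563556130343453 [np.float64(0.05687046685231276), np.float64(0.05694769530016119)]
```

Emit:
{"fn": "jog_arm", "kwargs": {"rows": [[0, 0, 0, -0.1, 0, 0, 0], [0, 0, 0, -0.2, 0, 0, 0], [0, 0, 0, -0.3, 0, 0, 0], [0, 0, 0, -0.4, 0, 0, 0], [0, 0, 0, -0.5, 0, 0, 0], [0, 0, 0, -0.6, 0, 0, 0], [0, 0, 0, -0.7, 0, 0, 0], [0, 0, 0, -0.76, 0, 0, 0], [0, 0, 0, -0.76, 0, 0, 0], [0, 0, 0, -0.76, 0, 0, 0]]}}

```text
time: 9.35
tool_pos: [0.5887, -0.0201, 0.0609]
tcp_rot: [0.191, 1.56, -0.194]
wrist_force: [-0.5, 1.3, -1.7]
width: 0.223
```

```bash
python3 -c "
from h import *
now(); im,p,T=grab('top'); cv2.imwrite('pics/t4.png',im)"
```

```text
t 9.35 tcp [ 0.5887 -0.0201  0.0609] jaw ang 1.3254 x [ 0.002 -0.002 -1.   ] F [-0.5   1.28 -1.68] w 0.223 q [-0.08  0.26  1.94 -0.    0.93 -1.4 ]
```

Emit:
{"fn": "jog_arm", "kwargs": {"rows": [[0, 0, 0, 0, 0, 0, 30], [0, 0, 0, 0, 0, 0, 60], [0, 0, 0, 0, 0, 0, 60], [-0.03, 0, 0, 0, 0, 0, 60], [-0.07, 0, 0, 0, 0, 0, 60], [-0.11, 0, 0, 0, 0, 0, 60], [-0.13, 0, 0, 0, 0, 0, 60], [-0.13, 0, 0, 0, 0, 0, 60]]}}

```text
time: 10.2
tool_pos: [0.5917, -0.0202, 0.1962]
tcp_rot: [0.192, 1.55, -0.193]
wrist_force: [-0.3, -0.2, -1.0]
width: 0.603
```

```bash
python3 -c "
from h import *
now(); im,p,T=grab('wrist'); np.savez('w5.npz',im=im,T=T)
u=proj(p,T,[[.601,.0353,.048]])[0]; print(u); x,y=(u-[60,50]).astype(int); y=max(y,0);print(x,y)
cv2.imwrite('pics/w5.png',cv2.resize(im[y:y+150,x-40:x+160],None,fx=4,fy=4,interpolation=cv2.INTER_CUBIC))"
```

```text
t 10.20 tcp [ 0.5917 -0.0202  0.1962] jaw ang 1.3253 x [ 0.012 -0.003 -1.   ] F [-0.33 -0.22 -0.96] w 0.603 q [-0.08  0.13  1.83 -0.    1.17 -1.4 ]
[387.78860605 180.48025453]
327 130
```

View pics/w5.png

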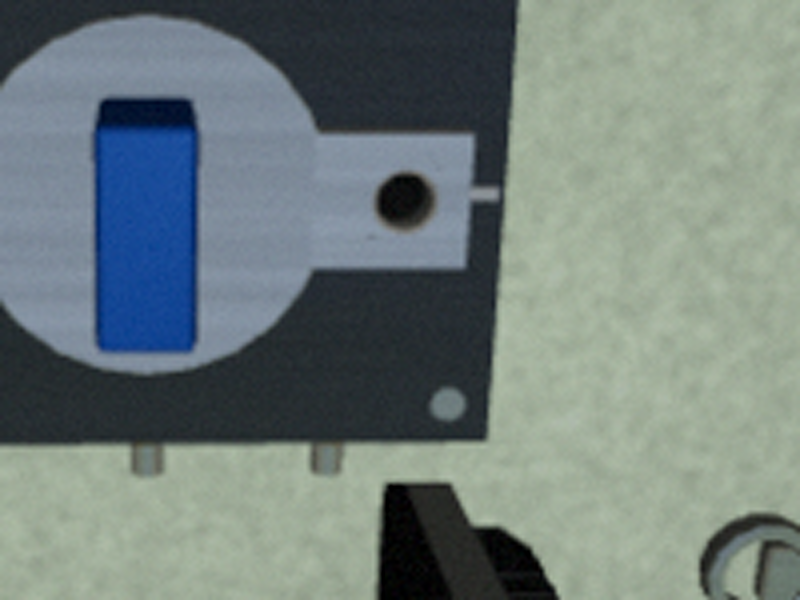

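The ear hole at full pixel (388,180) matches the predicted position over the mount hole, (387.8,180.5), to within about 0.5 mm. On to the pin.

```bash
python3 -c "
from h import *
now(); goto([.542,.362,.18],0)"
```

```text
t 10.25 tcp [ 0.59   -0.02    0.1934] jaw ang 1.3253 x [ 0.007 -0.002 -1.   ] F [-0.28  0.45  0.04] w 0.603 q [-0.08  0.13  1.84 -0.    1.17 -1.4 ]
ang 0.000 shift [ 0.0122  0.3589 -0.1396] turn [ 1.3253  0.0069 -0.0048] q6 now -1.40, q1 now -0.08 to 0.59
ang 3.142 shift [ 0.0122  0.3589 -0.1396] turn [-1.8163  0.0051  0.0073] q6 now -1.40, q1 now -0.08 to 0.59
```

Emit:
{"fn": "jog_arm", "kwargs": {"rows": [[0.012, 0.359, -0.14, 1.325, 0.007, -0.005, 60], [0.012, 0.359, -0.14, 1.325, 0.007, -0.005, 60], [0.012, 0.359, -0.14, 1.325, 0.007, -0.005, 60], [0.012, 0.359, -0.14, 1.325, 0.007, -0.005, 60], [0.012, 0.359, -0.14, 1.325, 0.007, -0.005, 60], [0.012, 0.359, -0.14, 1.325, 0.007, -0.005, 60], [0.012, 0.359, -0.14, 1.325, 0.007, -0.005, 60], [0.012, 0.359, -0.14, 1.325, 0.007, -0.005, 60], [0.012, 0.359, -0.14, 1.325, 0.007, -0.005, 60], [0.012, 0.359, -0.14, 1.325, 0.007, -0.005, 60], [0.012, 0.359, -0.14, 1.325, 0.007, -0.005, 60], [0.012, 0.359, -0.14, 1.325, 0.007, -0.005, 60]]}}

```text
time: 11.45
tool_pos: [0.5407, 0.3616, 0.1782]
tcp_rot: [1.206, 1.211, -1.211]
wrist_force: [-0.2, -0.3, -0.0]
width: 0.596
```

```bash
python3 -c "
from h import *
now(); im,p,T=grab('wrist'); cv2.imwrite('pics/w6.png',im); np.savez('w6.npz',im=im,T=T)
for n,a,b in (('r',(0,150,40),(4,255,255)),('r2',(170,130,40),(180,255,255)),('y',(20,150,60),(32,255,255))):
  for c,s in blobs(im,a,b,100)[0]: print(n,c,s,plane(p,T,[c],.065))"
```

```text
t 11.45 tcp [0.5407 0.3616 0.1782] jaw ang 0.0013 x [-0.003 -0.002 -1.   ] F [-0.17 -0.34 -0.  ] w 0.596 q [0.55 0.26 1.71 0.   1.18 0.55]
r [327.9 196. ] [315 183  27  27 595] [[0.54290422 0.36390321 0.065     ]]
r2 [385.2 344.2] [375 319  21  52 667] [[0.5944227  0.22710489 0.065     ]]
r2 [451.1 381.3] [448 371   9  19 103] [[0.65827563 0.18508706 0.065     ]]
y [325.8 312.3] [314 302  25  22 444] [[0.54151375 0.26009034 0.065     ]]
```

View pics/w6.png

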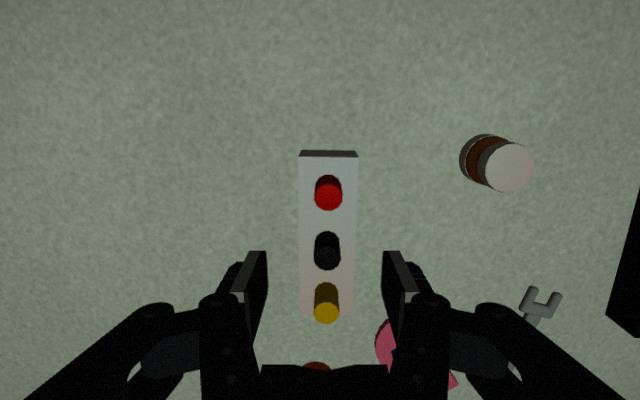

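The red pin head top is at (328,196) and central between the jaws; the black pin is at (327,250) and the yellow at (326,312). I grasp the red one.

Emit:
{"fn": "jog_arm", "kwargs": {"rows": [[0.04, 0.001, -0.001, 0, 0, 0, 60], [0.08, 0.001, -0.001, 0, 0, 0, 60], [0.11, 0.001, -0.001, 0, 0, 0, 60], [0.13, 0.001, -0.001, 0, 0, 0, 60], [0.13, 0.001, -0.001, 0, 0, 0, 60], [0.13, 0.001, -0.001, 0, 0, 0, 0], [0.13, 0.001, -0.001, 0, 0, 0, 0], [0.13, 0.001, -0.001, 0, 0, 0, 0], [0.13, 0.001, -0.001, 0, 0, 0, 0], [0.13, 0.001, -0.001, 0, 0, 0, 0], [0.13, 0.001, -0.001, 0, 0, 0, 0], [0.13, 0.001, -0.001, 0, 0, 0, 0]], "force": 40}}

```text
time: 12.7
tool_pos: [0.5432, 0.3631, 0.0508]
tcp_rot: [1.209, 1.209, -1.208]
wrist_force: [-0.6, -1.4, 7.3]
width: 0.241
```

```bash
python3 -c "
from h import *
now()"
```

```text
t 12.70 tcp [0.5432 0.3631 0.0508] jaw ang 0.0009 x [ 0.001  0.    -1.   ] F [-0.6  -1.42  7.3 ] w 0.241 q [ 0.55  0.38  1.8  -0.    0.95  0.55]
```

Emit:
{"fn": "jog_arm", "kwargs": {"rows": [[-0.03, 0, 0, 0, 0, 0, 0], [-0.07, 0, 0, 0, 0, 0, 0], [-0.1, 0, 0, 0, 0, 0, 0], [-0.1, 0, 0, 0, 0, 0, 0]]}}

```text
time: 13.1
tool_pos: [0.5464, 0.3652, 0.1574]
tcp_rot: [1.218, 1.207, -1.198]
wrist_force: [0.9, 1.5, -0.5]
width: 0.239
```

```bash
python3 -c "
from h import *
now(); goto([.6015,.035,.13],-.238)"
```

```text
t 13.10 tcp [0.5464 0.3652 0.1574] jaw ang 0.0010 x [ 0.01   0.006 -1.   ] F [ 0.88  1.51 -0.52] w 0.239 q [ 0.55  0.28  1.73 -0.    1.12  0.55]
ang -0.238 shift [0.0259 0.0545 0.3305] turn [ 0.239  -0.0073 -0.0093] q6 now 0.55, q1 now 0.55 to 0.06
ang 2.904 shift [0.0259 0.0545 0.3305] turn [-2.9025  0.0136 -0.0107] q6 now 0.55, q1 now 0.55 to 0.06
```

Emit:
{"fn": "jog_arm", "kwargs": {"rows": [[0.0, 0.008, 0.045, 0.06, -0.002, -0.002, 0], [0.0, 0.015, 0.09, 0.12, -0.004, -0.004, 0], [0.0, 0.022, 0.135, 0.18, -0.006, -0.006, 0], [0.0, 0.03, 0.18, 0.239, -0.007, -0.009, 0], [0.0, 0.038, 0.225, 0.239, -0.007, -0.009, 0], [0.01, 0.046, 0.27, 0.239, -0.007, -0.009, 0], [0.02, 0.0545, 0.31, 0.239, -0.007, -0.009, 0], [0.026, 0.0545, 0.33, 0.239, -0.007, -0.009, 0], [0.026, 0.0545, 0.33, 0.239, -0.007, -0.009, 0], [0.026, 0.0545, 0.33, 0.239, -0.007, -0.009, 0]]}}

```text
time: 14.1
tool_pos: [0.6006, 0.0353, 0.1289]
tcp_rot: [1.383, 1.088, -1.384]
wrist_force: [-0.0, 0.5, -0.9]
width: 0.242
```

```bash
python3 -c "
from h import *
now(); goto([.6015,.035,.1],-.238)
im,p,T=grab('wrist'); np.savez('w7.npz',im=im,T=T); cv2.imwrite('pics/w7.png',im[0:320,120:520])
print(proj(p,T,[[.6015,.035,.087],[.6015,.035,.048]]))"
```

```text
t 14.10 tcp [0.6006 0.0353 0.1289] jaw ang -0.2394 x [-0.002  0.001 -1.   ] F [-0.03  0.46 -0.91] w 0.242 q [0.02 0.21 1.87 0.   1.07 0.26]
ang -0.238 shift [0.0289 0.001  0.0001] turn [-0.0014 -0.0004  0.0018] q6 now 0.26, q1 now 0.02 to 0.06
ang 2.904 shift [0.0289 0.001  0.0001] turn [3.1402e+00 2.8000e-03 6.0000e-04] q6 now 0.26, q1 now 0.02 to 0.06
[[326.92488155 233.62706397]
 [326.61976561 212.25661843]]
```

View pics/w7.png

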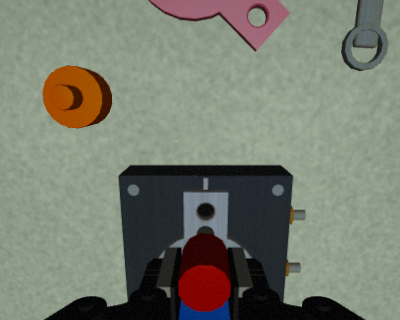

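Pin tip at about (326,232) and ear hole at (326,211), both where predicted, so it is aligned. Descending.

Emit:
{"fn": "jog_arm", "kwargs": {"rows": [[0.02, 0.001, 0, 0, 0, 0, 0], [0.03, 0.001, 0, 0, 0, 0, 0], [0.037, 0.001, 0, 0, 0, 0, 0], [0.037, 0.001, 0, 0, 0, 0, 0]]}}

```text
time: 14.55
tool_pos: [0.6008, 0.0366, 0.0911]
tcp_rot: [1.38, 1.09, -1.384]
wrist_force: [-0.3, -0.1, -0.9]
width: 0.24
```

```bash
python3 -c "
from h import *
now(); goto([.6013,.0354,.0588],-.238)"
```

```text
t 14.55 tcp [0.6008 0.0366 0.0911] jaw ang -0.2370 x [-0.003  0.001 -1.   ] F [-0.32 -0.13 -0.94] w 0.240 q [0.02 0.25 1.89 0.   1.   0.26]
ang -0.238 shift [0.0323 0.0009 0.0011] turn [ 0.001  -0.      0.0034] q6 now 0.26, q1 now 0.02 to 0.06
ang 2.904 shift [0.0323 0.0009 0.0011] turn [-3.1406 -0.0053 -0.    ] q6 now 0.26, q1 now 0.02 to 0.06
```

Emit:
{"fn": "jog_arm", "kwargs": {"rows": [[0.008, 0.001, 0.001, 0, 0, 0.003, 0], [0.016, 0.001, 0.001, 0, 0, 0.003, 0], [0.022, 0.001, 0.001, 0, 0, 0.003, 0], [0.028, 0.001, 0.001, 0, 0, 0.003, 0], [0.031, 0.001, 0.001, 0, 0, 0.003, 0], [0.031, 0.001, 0.001, 0, 0, 0.003, 0]]}}

```text
time: 15.15
tool_pos: [0.601, 0.0347, 0.0591]
tcp_rot: [1.38, 1.088, -1.383]
wrist_force: [-1.9, -4.7, -1.3]
width: 0.243
```

Emit:
{"fn": "jog_arm", "kwargs": {"rows": [[0.001, 0, -0.001, 0, 0, 0, 0], [0.001, 0, -0.001, 0, 0, 0, 20], [0.001, 0, -0.001, 0, 0, 0, 45], [0.001, 0, -0.001, 0, 0, 0, 60], [0.001, 0, -0.001, 0, 0, 0, 60], [-0.03, 0, -0.001, 0, 0, 0, 60], [-0.07, 0, -0.001, 0, 0, 0, 60], [-0.11, 0, -0.001, 0, 0, 0, 60], [-0.14, 0, -0.001, 0, 0, 0, 60], [-0.14, 0, -0.001, 0, 0, 0, 60]]}}

```text
time: 16.15
tool_pos: [0.6055, 0.0364, 0.2055]
tcp_rot: [1.387, 1.081, -1.373]
wrist_force: [1.0, 0.8, 0.2]
width: 0.6
```

```bash
python3 -c "
from h import *
now(); goto([.566,-.101,.2],0)"
```

```text
t 16.15 tcp [0.6055 0.0364 0.2055] jaw ang -0.2369 x [ 0.01  0.   -1.  ] F [0.97 0.79 0.16] w 0.600 q [ 0.02  0.15  1.79 -0.    1.19  0.26]
ang 0.000 shift [ 0.0051 -0.0062  0.1428] turn [-0.2369 -0.0012 -0.0099] q6 now 0.26, q1 now 0.02 to -0.18
ang 3.142 shift [ 0.0051 -0.0062  0.1428] turn [ 2.9047e+00 -1.4400e-02  1.8000e-03] q6 now 0.26, q1 now 0.02 to -0.18
```

Emit:
{"fn": "jog_arm", "kwargs": {"rows": [[0.005, -0.006, 0.143, -1.68, 0, -0.01, 50], [0.005, -0.006, 0.143, -1.68, 0, -0.01, 50], [0.005, -0.006, 0.143, -1.68, 0, -0.01, 50], [0.005, -0.006, 0.143, -1.68, 0, -0.01, 50], [0.005, -0.006, 0.143, -1.68, 0, -0.01, 50], [0.005, -0.006, 0.143, -1.68, 0, -0.01, 50], [0.005, -0.006, 0.143, -1.68, 0, -0.01, 50], [0.005, -0.006, 0.143, -1.68, 0, -0.01, 50], [0.005, -0.006, 0.143, -1.68, 0, -0.01, 50], [0.005, -0.006, 0.143, -1.68, 0, -0.01, 50], [0.005, -0.006, 0.143, -1.68, 0, -0.01, 50], [0.005, -0.006, 0.143, -1.68, 0, -0.01, 50], [0.005, -0.006, 0.143, -1.68, 0, -0.01, 50], [0.005, -0.006, 0.143, -1.68, 0, -0.01, 50], [0.005, -0.006, 0.143, -1.68, 0, -0.01, 50]]}}

```text
time: 17.65
tool_pos: [0.566, -0.1011, 0.1996]
tcp_rot: [0.097, 1.566, -0.104]
wrist_force: [1.0, -0.8, -0.2]
width: 0.496
```

```bash
python3 -c "
from h import *
now(); im,p,T=grab('wrist'); np.savez('w8.npz',im=im,T=T); cv2.imwrite('pics/w8.png',im)
for c,s in blobs(im,(50,100,25),(80,255,255),200)[0]: print(c,s,plane(p,T,[c],.09))"
```

```text
t 17.65 tcp [ 0.566  -0.1011  0.1996] jaw ang 1.4422 x [ 0.002 -0.005 -1.   ] F [ 0.97 -0.8  -0.2 ] w 0.496 q [-0.22  0.1   1.86 -0.    1.18 -1.66]
[322.6 199. ] [ 313  167   20   64 1167] [[ 0.56554052 -0.10158671  0.09      ]]
```

View pics/w8.png

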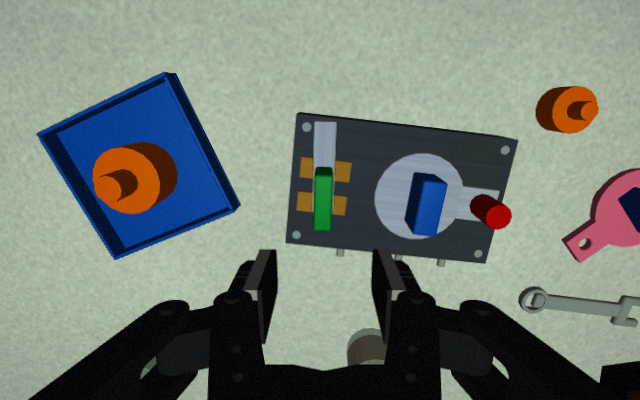

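Emit:
{"fn": "jog_arm", "kwargs": {"rows": [[0.04, -0.001, 0.001, 0, 0, 0, 50], [0.08, -0.001, 0.001, 0, 0, 0, 50], [0.115, -0.001, 0.001, 0, 0, 0, 50], [0.132, -0.001, 0.001, 0, 0, 0, 50], [0.132, -0.001, 0.001, 0, 0, 0, 50], [0.132, -0.001, 0.001, 0, 0, 0, 0], [0.132, -0.001, 0.001, 0, 0, 0, 0], [0.132, -0.001, 0.001, 0, 0, 0, 0], [0.132, -0.001, 0.001, 0, 0, 0, 0], [0.132, -0.001, 0.001, 0, 0, 0, 0], [0.132, -0.001, 0.001, 0, 0, 0, 0], [0.132, -0.001, 0.001, 0, 0, 0, 0]], "force": 30}}

```text
time: 18.9
tool_pos: [0.5688, -0.1032, 0.0697]
tcp_rot: [0.097, 1.562, -0.105]
wrist_force: [-0.2, 0.8, 5.9]
width: 0.159
```

```bash
python3 -c "
from h import *
now(); goto([.567,-.1022,.0715],-.238)"
```

```text
t 18.90 tcp [ 0.5688 -0.1032  0.0697] jaw ang 1.4425 x [ 0.006 -0.006 -1.   ] F [-0.23  0.77  5.95] w 0.159 q [-0.22  0.23  1.97 -0.01  0.94 -1.66]
ang -0.238 shift [-0.0018  0.0007 -0.0019] turn [ 1.6805  0.0088 -0.0018] q6 now -1.66, q1 now -0.22 to -0.18
ang 2.904 shift [-0.0018  0.0007 -0.0019] turn [-1.4611  0.0017  0.0085] q6 now -1.66, q1 now -0.22 to -0.18
```

Emit:
{"fn": "jog_arm", "kwargs": {"rows": [[-0.001, 0, 0, 0.12, 0, 0, 0], [-0.001, 0, 0, 0.24, 0, 0, 0], [-0.001, 0, 0, 0.36, 0, 0, 0], [-0.001, 0, 0, 0.48, 0, 0, 0], [-0.001, 0, 0, 0.6, 0, 0, 0], [-0.001, 0, 0, 0.72, 0, 0, 0], [-0.001, 0, 0, 0.84, 0, 0, 0], [-0.001, 0, 0, 0.96, 0, 0, 0], [-0.001, 0, 0, 1.08, 0, 0, 0], [-0.001, 0, 0, 1.2, 0, 0, 0], [-0.001, 0, 0, 1.32, 0, 0, 0], [-0.001, 0, 0, 1.44, 0, 0, 0], [-0.001, 0, 0, 1.56, 0, 0, 0], [-0.001, 0, 0, 1.68, 0, 0, 0], [-0.001, 0, 0, 1.68, 0, 0, 0], [-0.001, 0, 0, 1.68, 0, 0, 0]]}}

```text
time: 20.5
tool_pos: [0.5677, -0.1031, 0.0699]
tcp_rot: [1.378, 1.082, -1.379]
wrist_force: [-0.7, -0.4, -1.9]
width: 0.157
```

```bash
python3 -c "
from h import *
now()"
```

```text
t 20.50 tcp [ 0.5677 -0.1031  0.0699] jaw ang -0.2346 x [ 0.004 -0.005 -1.   ] F [-0.74 -0.4  -1.93] w 0.157 q [-0.22  0.23  1.97 -0.01  0.94  0.02]
```

Release, let it drop, rise, and look.

Emit:
{"fn": "jog_arm", "kwargs": {"rows": [[0, 0, 0, 0, 0, 0, 20], [0, 0, 0, 0, 0, 0, 40], [0, 0, 0, 0, 0, 0, 50], [0, 0, 0, 0, 0, 0, 50], [0, 0, 0, 0, 0, 0, 50], [-0.03, 0, 0, 0, 0, 0, 50], [-0.07, 0, 0, 0, 0, 0, 50], [-0.11, 0, 0, 0, 0, 0, 50], [-0.13, 0, 0, 0, 0, 0, 50], [-0.13, 0, 0, 0, 0, 0, 50]]}}

```text
time: 21.5
tool_pos: [0.5702, -0.103, 0.2049]
tcp_rot: [1.381, 1.075, -1.372]
wrist_force: [0.1, 0.0, 0.3]
width: 0.502
```

```bash
python3 -c "
from h import *
now(); im,p,T=grab('wrist'); cv2.imwrite('pics/w9.png',im)
s,ps,Ts=grab('scene'); cv2.imwrite('pics/s9.png',s)
a=cv2.resize(im[60:340,150:500],None,fx=1.14,fy=1.14); b=cv2.resize(s[150:290,150:350],None,fx=2.8,fy=2.8,interpolation=cv2.INTER_CUBIC)[:, :]
c=np.zeros((max(a.shape[0],b.shape[0]),a.shape[1]+b.shape[1],3),np.uint8)
c=np.zeros((a.shape[0]+0,1,3),np.uint8)
b=cv2.resize(b,(400,280)); a=cv2.resize(a,(400,320)); cv2.imwrite('pics/c9.png',cv2.resize(np.vstack([a,b]),(400,600)))
for z in (.097,.092): print(z,proj(ps,Ts,[[.5675,-.1024,z]]))
for c,st in blobs(s,(50,100,25),(80,255,255),40)[0]: print(c,st)
b,l=blobs(im,(50,100,25),(80,255,255),200)
for c,st in b: print('wrist',c,st,plane(p,T,[c],.085))
"
```

```text
t 21.50 tcp [ 0.5702 -0.103   0.2049] jaw ang -0.2345 x [ 0.012 -0.007 -1.   ] F [0.07 0.03 0.3 ] w 0.502 q [-0.22  0.09  1.85 -0.    1.18  0.02]
0.097 [[274.02718325 195.37731747]]
0.092 [[274.16825863 197.29242948]]
[275.  203.9] [265 196  21  17 297]
[590.  232.2] [579 222  24  22 396]
[556.  241.7] [544 231  25  23 417]
[519.9 251.9] [509 241  23  23 422]
[319.5 252.6] [313 245  14  16 180]
wrist [608.2  97.4] [ 582   79   52   38 1562] [[ 0.79687296 -0.07870145  0.085     ]]
wrist [318.8 192.1] [ 309  162   20   61 1051] [[ 0.56782501 -0.09918856  0.085     ]]
```

View pics/c9.png

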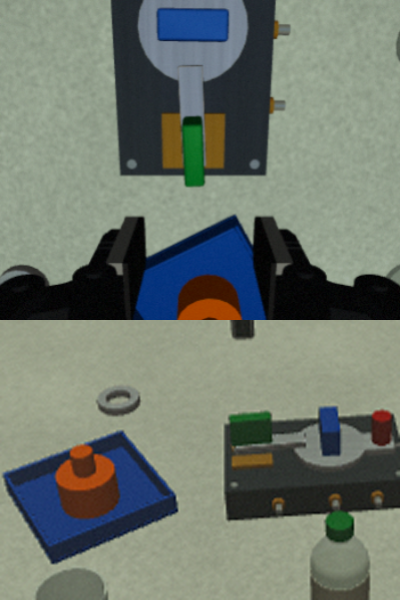

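```bash
python3 -c "
from h import *
import itertools
p=imaging.camera_params('scene')
def box(T,ang,zc):
  y=np.array([np.cos(ang),np.sin(ang),0]);x=np.array([y[1],-y[0],0]);c=np.array([.5675,-.1024,zc])
  q=proj(p,T,[c+a*.007*x+b*.022*y+[0,0,d*.017] for a,b,d in itertools.product((1,-1),repeat=3)])
  return np.r_[q.min(0),q.max(0)].round(1)
d=np.load('scene0.npz')
def bb(im): return [(c,s[0],s[1],s[0]+s[2],s[1]+s[3]) for c,s in blobs(im,(45,80,20),(85,255,255),40)[0] if 240<c[0]<300]
print('start',bb(d['im']),box(d['T'],3.01,.080))
im=cv2.imread('pics/s9.png')
for z in (.080,.075): print('now',bb(im),box(d['T'],1.333,z))
"
```

```text
start [(array([289. ,  19.3]), np.int32(284), np.int32(13), np.int32(294), np.int32(26)), (array([244.9,  38. ]), np.int32(233), np.int32(21), np.int32(257), np.int32(59)), (array([255.7,  24.5]), np.int32(248), np.int32(21), np.int32(264), np.int32(31)), (array([271.5,  47.8]), np.int32(256), np.int32(31), np.int32(295), np.int32(68)), (array([249. ,  61.1]), np.int32(238), np.int32(48), np.int32(270), np.int32(70)), (array([258.2,  80.1]), np.int32(249), np.int32(74), np.int32(269), np.int32(87)), (array([260.1, 121.1]), np.int32(228), np.int32(105), np.int32(294), np.int32(132)), (array([274.7, 202. ]), np.int32(270), np.int32(190), np.int32(280), np.int32(215))] [269.5 189.2 279.6 214.7]
now [(array([267.2,  12.9]), np.int32(256), np.int32(3), np.int32(281), np.int32(22)), (array([253.4,  16.1]), np.int32(246), np.int32(10), np.int32(262), np.int32(25)), (array([256.2,  42.6]), np.int32(230), np.int32(20), np.int32(286), np.int32(60)), (array([263.2,  26.4]), np.int32(257), np.int32(21), np.int32(271), np.int32(35)), (array([285.8, 116.4]), np.int32(278), np.int32(105), np.int32(294), np.int32(128)), (array([242.5, 122.1]), np.int32(228), np.int32(107), np.int32(261), np.int32(133)), (array([275. , 203.9]), np.int32(265), np.int32(196), np.int32(286), np.int32(213))] [263.6 192.8 285.3 210.8]
now [(array([267.2,  12.9]), np.int32(256), np.int32(3), np.int32(281), np.int32(22)), (array([253.4,  16.1]), np.int32(246), np.int32(10), np.int32(262), np.int32(25)), (array([256.2,  42.6]), np.int32(230), np.int32(20), np.int32(286), np.int32(60)), (array([263.2,  26.4]), np.int32(257), np.int32(21), np.int32(271), np.int32(35)), (array([285.8, 116.4]), np.int32(278), np.int32(105), np.int32(294), np.int32(128)), (array([242.5, 122.1]), np.int32(228), np.int32(107), np.int32(261), np.int32(133)), (array([275. , 203.9]), np.int32(265), np.int32(196), np.int32(286), np.int32(213))] [263.7 194.7 285.4 212.7]
```

The clamp's measured box (196–213 px) matches the dropped height of 75 mm. Last check is the pin and cap in the same scene picture, then hand in.

```bash
python3 -c "
from h import *
p=imaging.camera_params('scene');T=np.load('scene0.npz')['T'];im=cv2.imread('pics/s9.png')
a=np.linspace(0,2*np.pi,24)
def cyl(c,r,z0,z1):
  q=proj(p,T,np.vstack([np.c_[c[0]+r*np.cos(a),c[1]+r*np.sin(a),0*a+z] for z in (z0,z1)])); return np.r_[q.min(0),q.max(0)].round(1)
print('pin exp',cyl((.6013,.035),.011,.048,.082),'start stand exp',cyl((.5425,.362),.011,.04,.074))
for lo,hi in (((0,150,40),(4,255,255)),((172,130,40),(180,255,255))):
  for c,s in blobs(im,lo,hi,20)[0]:
    if 150<c[1]<260: print('pin',c,s[0],s[1],s[0]+s[2],s[1]+s[3])
print('cap exp',cyl((.537,-.276),.031,.004,.044))
for c,s in blobs(im,(5,150,60),(18,255,255),150)[0]:
    if 150<c[1]<290: print('cap',c,s[0],s[1],s[0]+s[2],s[1]+s[3])
finish_job()
"
```

```text
pin exp [334.8 194.1 345.1 212.5] start stand exp [448.  157.8 459.2 174.1]
pin [340.8 199.4] 336 195 346 207
pin [407. 215.] 390 202 428 228
cap exp [177.9 215.  210.2 247.7]
cap [365.3 195.7] 357 185 374 206
cap [193.2 231.5] 178 212 209 249
cap [586.8 240.8] 571 229 604 249
cap [552.6 250.7] 537 239 571 259
cap [517.6 261.1] 502 248 536 270
the job is handed in; nothing more can be done
```

I ran all four steps and handed the job in at about 21.6 s of the 72 s; no verdict came back.

- **Cap:** it stands upright in the tray. Its outline in the final scene picture matches the expected position within 1–3 px.
- **Collar:** I turned it about 0.76 rad. Before the pin went in, the ear hole was seen within about 0.5 mm of the mount hole.
- **Red pin:** it went through both holes. The gripper stopped at the height where the head meets the ear, and the top of the head is within 1 px of the seated position. The bottom edge of the red mask ended about 5 px above the expected line. I put that down to the shaded side falling outside the colour mask and did not look into it further.
- **Clamp:** I turned it 1.68 rad clockwise. Its handle in the scene picture fits the dropped height (75 mm) and not the unlocked one (80 mm), and its tongue lies over the collar flange.

The arm was clear of everything, about 10 cm above the bench parts, with the gripper open. In the last pictures the bystanders in view looked undisturbed. I saw the yellow and black pins undisturbed just before I gripped the red one, and did not check them again afterwards.

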